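Latch the empty bottle clamp open

TASK

Two sprung bottle clamps stand on the lab bench. Get the empty one ready for the next bottle: pull its handle back along the slot against the spring, away from the jaws, slide it sideways into the notch and let go so that it sits back in the notch and the jaw stays open by itself. Leave the other clamp and the bottle in it as they are.

Things in the scene. Friction and masses are not known exactly. Their poses are not given: they have to be found in the camera images.
- clamp: Empty bottle clamp, fixed. Origin on the bench; x points from handle to jaws, y to the notch side, z up. Base x -117..135, y -40..62 mm. Cover plate x -115..-1, y -23..57, top at z 46 mm, with a J slot. The handle axis can go: main run x -23 to -97 at y -5..5; cross run x -75..-97 to y 39; notch y 21..39, from the cross run forward to its end at x -63. Jaws 75 mm high, at x above 0.
- clamp_handle (a point): Middle of the empty clamp's handle: upright steel knob, 22 mm diameter, 56 to 92 mm above the bench; this point at 74 mm. At rest at x -23, y 0 in the clamp's frame; slides in x and y, never turns. A spring pushes it to +x: 4 N at rest, 7 N in the notch, 10 N at full pull; free in y. A 4 mm finger of plate (y 11..15) parts run and notch: let go at y 20+ it drops in the notch.
- full_handle (a point): The same point on the handle of the other, equal clamp, the one that holds the bottle. This handle stands part-way (35 mm) along its slot. To be left alone.
- bottle: Round glass bottle with a blue cap, 60 mm diameter, 140 mm high, standing between the jaws of the other clamp, its foot 12 mm above the bench. Origin at the centre of its underside. To be left alone.

How it is judged:
By the outcome, as a careful person would: the job done as asked, in the order asked, and still so for the second after the job is handed in, with the robot touching nothing.
It also fails if it takes over 32 s, if anything falls off the work surface, if the arm or the gripper's body presses on something with over 40 N, if the wrist force passes 120 N, or if a joint passes its speed limit or range.

ROBOT

A 6-joint arm with a two-finger parallel gripper is mounted at the origin on the work surface. World frame = base frame: x ahead of the robot, y to its left, z up, the work surface at z = 0. Lengths are in m, angles in rad, forces in N, time in s.
With the tool pointing down it reaches from about 0.35 to 0.85 m from the base axis. Payload 8.1 kg.
Tool frame: the origin (TCP) lies at the very end of the fingers, on their centre line; the grasp point (between the pads) lies 19 mm behind it; z points along the fingers, y is the direction in which the jaws open and shut (so a half turn about z gives the same grasp; the last joint's range is limited). The gripper opens to 93 mm and grips with 3 to 60 N. Pads are 15 mm wide; open, the fingers measure 128 mm over their backs; the gripper's body (75 mm by 188 mm) begins 65 mm behind the grasp point.
Start: joints at [1.224, 0.13, 1.488, -0, 1.523, -0.085], TCP at [0.155, 0.58, 0.219] pointing down, gripper open.
Joint ranges: [-2.96, 2.96], [-0.89, 2.26], [0.02, 2.5], [-1.34, 4.48], [0, 2.73], [-2.66, 2.66]. Speed limits (rad/s): [2.39, 2.39, 2.79, 3.14, 3.14, 3.14].

INTERFACE

Orientations are given as a rotation vector (axis times angle).
In Python, from plant import robot gives the robot as it stands.
- The arm moves only by the shell command python3 -m pendant 'ROWS' [OPENING] [FORCE]. ROWS is JSON, a list of rows, each an object with "delta_pos": the shift along the tool's x, y, z in m, a list of three; "spin": the turn about the tool's z in rad. In form: [{"delta_pos": [dx, dy, dz], "spin": spin}, ...]. A call has 1 to 10 rows; each row is the pose to reach, as a shift and turn from the pose measured when the call began, along the tool's axes at that moment; what a row does not reach only later rows make up. A row lasts 1/10 s, in which the tool goes at most 50 mm and 8.59 degrees, less where a joint would pass 70% of its speed; a pose out of reach is approached as far as the arm can. A call with a gripper value outside its range is refused whole. OPENING is the closure, from -1 (fully open) to 1 (shut), set as the call begins (- or left out, the last holds). The fingers move at their own pace and stop on an object; FORCE is the grip in N (left out, the last holds). Time passes only in rows, so rows that repeat a pose let the fingers close. It gives the time, the measured TCP pose, the force and the opening at its end, in the units of the state.
- robot.read_state(): the state, without advancing time (a new reading comes with each control period).
- robot.read_camera(name): name is "scene" or "side" or "wrist"; returns a dict with "color" (400x640x3 uint8, blue, green, red), "camera_matrix" (3x3 intrinsics, pixels), "R" (3x3) and "t" (3): a world point X has camera coordinates R X + t. Camera axes: x right, y down, z forward; pixel columns grow to the right and rows downward; lengths in m; the calibration is good to about 2 mm. A picture is of the moment at which its call begins. There is no depth.
- robot.close_job(): hands the job in, once; it reports no verdict.
Trained networks look in the newest picture that a camera, given by its name, has taken for a name from the list of things; names that differ only in an ending like _2 or _b are one class to them, and where a whole thing is asked for, a point or a joint stands for the part that bears it (a point fixed in the world has none). Each returns a list of dicts, best first, with "score" (0 to 1); they miss things now and then, are a little off and sometimes report something else, mostly with a low value. They report only what shows in the picture. A call takes as long as a camera call.
- robot.outline_of(camera, label): "mask" (400x640 bool, what is visible of it).
- robot.mark_of(camera, label): "location" ([x, y, z] in m, in the coordinates of the camera as it stood for that picture, good to about 4 mm: a listed point, or the origin of a listed thing).
The state is a dict: "t": time; "q": joint angles; "dq": joint speeds; "joint_torque": joint torques, N m; "tool_pos": TCP position; "orientation": TCP orientation; "force": force on the tool from outside, world axes, zero at the start; "wrist_torque": the same for the moment, N m; "opening": finger opening in m.
Only numpy, scipy, OpenCV 4.12 (cv2) and the standard library are available. Lean on these libraries where they do the work, as an engineer would, in place of code of your own. Each camera call takes 0.05 s, during which the arm holds its last target.

## Working session

There is one attempt and no reset: what is moved stays moved. The work goes in short steps, Python scripts to look and compute and a shell command to move; the robot and the scene stay as the last step left them, time stands still between calls to the robot, and variables do not carry over. Pictures are saved under pics/ and viewed, and the job is handed in when it is done.

```bash
mkdir -p pics; cat > h.py <<'E'
import numpy as np,cv2
from plant import robot
def look(cam,labels,tag):
    im=robot.read_camera(cam);R=np.array(im["R"]);t=np.array(im["t"]);cv2.imwrite(f"pics/{tag}_{cam}.png",im["color"])
    for l in labels:
        for d in robot.mark_of(cam,l)[:3]:
            p=R.T@(np.array(d["location"])-t); print(cam,l,round(d["score"],2),p.round(4))
    return im
E
python3 - <<'E'
from h import *
s=robot.read_state();print(s["t"],s["tool_pos"],s["orientation"],s["opening"])
for c in ["scene","side"]: look(c,["clamp","clamp_handle","full_handle","bottle"],"a")
E
```

```text
0.0 [0.15508159 0.57901918 0.21759058] [-4.10148689e-01 -3.11428343e+00  2.86019662e-03] 0.09305094151391854
scene clamp 0.6 [ 0.6213  0.1644 -0.0013]
scene clamp 0.6 [ 0.6386 -0.1772  0.0096]
scene clamp_handle 0.69 [0.6037 0.1603 0.0675]
scene full_handle 0.2 [0.6042 0.1591 0.073 ]
scene bottle 0.76 [ 0.6388 -0.1767  0.0084]
side clamp 0.88 [6.221e-01 1.613e-01 6.000e-04]
side clamp_handle 0.89 [0.5987 0.1633 0.0716]
side clamp_handle 0.54 [ 0.6384 -0.1773  0.0151]
side full_handle 0.81 [ 0.5012 -0.1355  0.0736]
side bottle 0.88 [ 0.6386 -0.1815  0.0149]
```

View pics/a_scene.png

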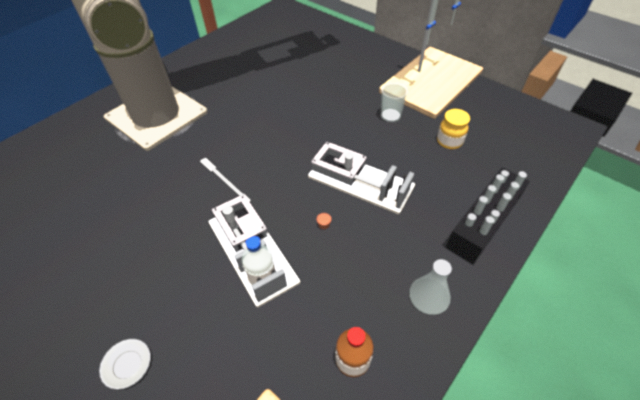

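View pics/a_side.png

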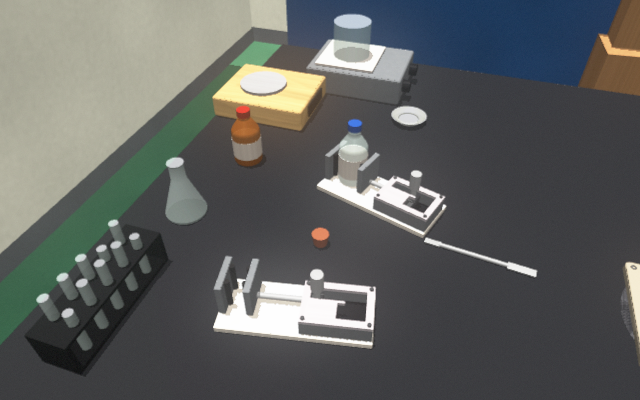

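Empty clamp: near scene pixel (360,175) and side pixel (295,310). The full clamp holds the bottle. Next I'll get the yaw from corners.

```bash
python3 - <<'E'
import cv2
a=cv2.imread("pics/a_side.png")[245:350,205:390];cv2.imwrite("pics/z1.png",cv2.resize(a,None,fx=4,fy=4,interpolation=cv2.INTER_CUBIC))
a=cv2.imread("pics/a_scene.png")[135:215,300:420];cv2.imwrite("pics/z2.png",cv2.resize(a,None,fx=6,fy=6,interpolation=cv2.INTER_CUBIC))
E
```

```text
(no output)
```

View pics/z1.png

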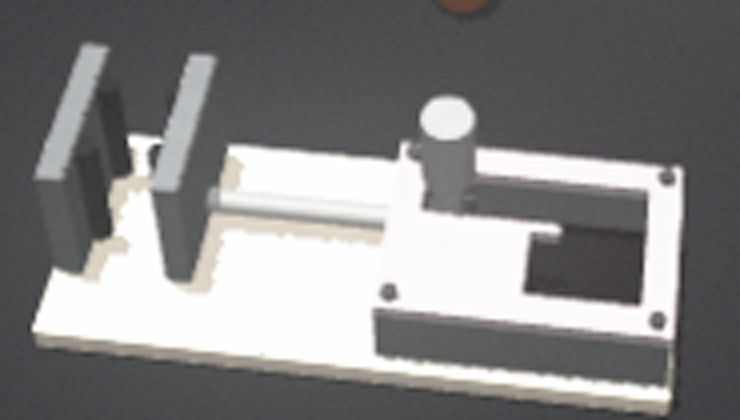

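View pics/z2.png

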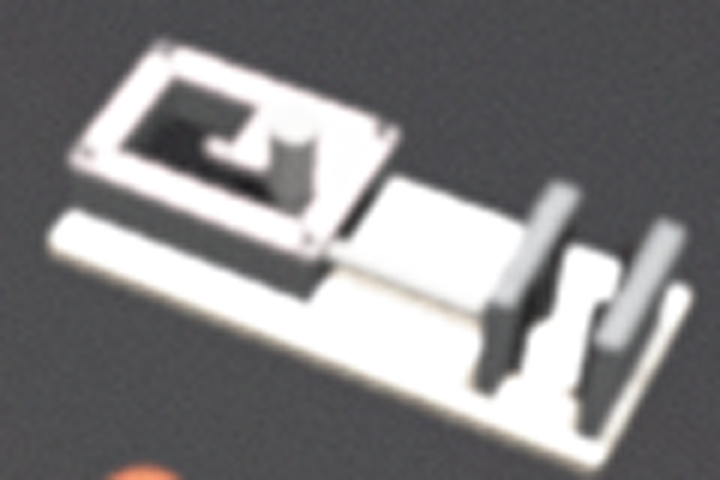

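```bash
cat > fit.py <<'E'
from h import *
from scipy.optimize import least_squares
M=np.array([[-1,57,46],[-115,57,46],[-115,-23,46],[-1,-23,46],[-23,0,92]])/1e3
obs={"side":np.array([[375,308],[672,335],[683,166],[402,142],[447,118]])/4+[205,245],
"scene":np.array([[400,130],[160,40],[70,157],[325,258],[293,128]])/6+[300,135]}
cams={c:robot.read_camera(c) for c in obs}
def proj(c,P):
    q=(np.array(c["R"])@P.T).T+c["t"]; q=q@np.array(c["camera_matrix"]).T; return q[:,:2]/q[:,2:]
def W(p,P): c,s=np.cos(p[2]),np.sin(p[2]); return P@np.array([[c,-s,0],[s,c,0],[0,0,1]]).T+[p[0],p[1],0]
for use in (["side"],["scene"],["side","scene"]):
    f=lambda p:np.concatenate([(proj(cams[c],W(p,M))-obs[c]).ravel() for c in use])
    r=min((least_squares(f,[.62,.16,a]) for a in (0,1.5,3,-1.5)),key=lambda r:r.cost)
    print(use,r.x.round(4),np.degrees(r.x[2]).round(1),r.fun.round(1), "handle",W(r.x,np.array([[-.023,0,.074]])).round(4))
E
python3 fit.py
```

```text
['side'] [0.6226 0.1645 0.2105] 12.1 [-0.6 -0.2  0.9  0.2 -0.4  0.2 -0.1  0.   0.2 -0.3] handle [[0.6001 0.1596 0.074 ]]
['scene'] [0.6273 0.1644 0.2069] 11.9 [-0.1  0.1  0.3  0.7  0.4  0.8 -1.3 -0.4  0.8 -1.1] handle [[0.6048 0.1597 0.074 ]]
['side', 'scene'] [0.6237 0.1647 0.2096] 12.0 [-1.3 -0.3  0.   0.2 -1.1  0.2 -0.8 -0.  -0.6 -0.3 -1.3 -0.6 -0.8  0.1
 -0.6  0.1 -2.4 -1.1 -0.4 -1.8] handle [[0.6012 0.1599 0.074 ]]
```

```bash
python3 - <<'E'
from h import *
im=robot.read_camera("scene");R=np.array(im["R"]);t=np.array(im["t"]);K=np.array(im["camera_matrix"]);C=-R.T@t
for n,p in dict(board_l=(382,90),board_b=(432,108),board_r=(483,70),board_top=(430,50),standfoot=(420,72),beaker=(391,118),jar=(452,145),rackcorner=(528,185)).items():
    d=R.T@np.linalg.inv(K)@[*p,1]; print(n,(C-d*C[2]/d[2]).round(3))
R0=cv2.Rodrigues(robot.read_state()["orientation"])[0];print(R0.round(3)); print(R0.T@(np.array([.601,.160,.20])-robot.read_state()["tool_pos"]))
a=.2096; yd=np.array([np.cos(a),np.sin(a),0]); v=R0.T@yd; print("spin",np.arctan2(-v[0],v[1]),np.arctan2(v[0],-v[1]))
look("wrist",[],"w")
E
```

```text
board_l [0.453 0.527 0.   ]
board_b [0.62 0.55 0.  ]
board_r [0.649 0.827 0.   ]
board_top [0.451 0.821 0.   ]
standfoot [0.494 0.686 0.   ]
beaker [0.551 0.433 0.   ]
jar [0.745 0.446 0.   ]
rackcorner [ 0.965  0.439 -0.   ]
[[-0.966  0.259  0.   ]
 [ 0.259  0.966  0.   ]
 [-0.     0.    -1.   ]]
[-0.53912191 -0.28993158  0.01866464]
spin 1.099424363691919 -2.0421682898978744
```

View pics/w_wrist.png

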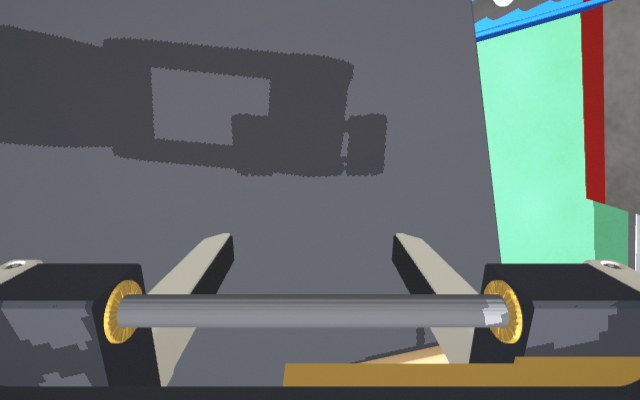

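```bash
python3 -m pendant '[{"delta_pos":[-0.03,-0.016,0],"spin":0.1},{"delta_pos":[-0.07,-0.038,0],"spin":0.2},{"delta_pos":[-0.11,-0.06,0],"spin":0.3},{"delta_pos":[-0.15,-0.081,0],"spin":0.4},{"delta_pos":[-0.19,-0.102,0],"spin":0.5},{"delta_pos":[-0.23,-0.124,0],"spin":0.6},{"delta_pos":[-0.27,-0.145,0],"spin":0.7},{"delta_pos":[-0.31,-0.167,0],"spin":0.8},{"delta_pos":[-0.35,-0.188,0],"spin":0.9},{"delta_pos":[-0.39,-0.21,0],"spin":1.0}]' 0 40
cat > rel.py <<'E'
from h import *
import sys
s=robot.read_state();R0=cv2.Rodrigues(np.array(s["orientation"]))[0]
tgt=np.array([float(x) for x in sys.argv[1:4]])
print("t",s["t"],"pos",s["tool_pos"].round(4),"F",np.round(s["force"],1),"open",round(s["opening"],4))
print("delta",(R0.T@(tgt-s["tool_pos"])).round(4))
a=.2096; v=R0.T@np.array([np.cos(a),np.sin(a),0]); print("spin",np.arctan2(-v[0],v[1]).round(3),"clamp x,y in tool",v.round(3),(R0.T@[-np.sin(a),np.cos(a),0]).round(3))
p=s["tool_pos"]-[.6237,.1647,0]; print("tcp in clamp",(p@[[np.cos(a),-np.sin(a),0],[np.sin(a),np.cos(a),0],[0,0,1]]).round(4))
E
python3 rel.py .601 .160 .2
```

```text
t: 1.7
tool_pos: [0.4789, 0.2744, 0.219]
orientation: [1.858, 2.533, 0.001]
force: [0.1, -0.2, 0.2]
opening: 0.0465
t 1.7 pos [0.4789 0.2744 0.219 ] F [ 0.1 -0.2  0.2] open 0.0465
delta [-0.1458  0.0822  0.019 ]
spin 0.095 clamp x,y in tool [-0.095  0.995  0.001] [0.995 0.095 0.   ]
tcp in clamp [-0.1188  0.1374  0.219 ]
```

```bash
python3 -m pendant '[{"delta_pos":[-0.04,0.022,0.01],"spin":0.03},{"delta_pos":[-0.08,0.045,0.03],"spin":0.06},{"delta_pos":[-0.12,0.067,0.05],"spin":0.095},{"delta_pos":[-0.146,0.082,0.07],"spin":0.095},{"delta_pos":[-0.146,0.082,0.08],"spin":0.095},{"delta_pos":[-0.146,0.082,0.08],"spin":0.095}]'
python3 rel.py .601 .160 .061
python3 - <<'E'
from h import *
for c in ["wrist","side","scene"]: look(c,["clamp_handle","clamp"],"b")
E
```

```text
t: 2.3
tool_pos: [0.5996, 0.1592, 0.1365]
orientation: [-1.976, -2.438, 0.004]
force: [-0.9, 0.5, -0.3]
opening: 0.0464
t 2.3 pos [0.5996 0.1592 0.1365] F [-0.9  0.5 -0.3] open 0.0464
delta [0.0005 0.0018 0.0755]
spin -0.001 clamp x,y in tool [ 0.001  1.    -0.004] [ 1.    -0.001  0.001]
tcp in clamp [-0.0247 -0.0004  0.1365]
wrist clamp_handle 0.67 [0.6009 0.1603 0.073 ]
wrist clamp 0.83 [6.27e-01 1.66e-01 6.00e-04]
side clamp_handle 0.58 [0.5993 0.1607 0.0738]
side clamp 0.94 [0.6216 0.16   0.0014]
scene clamp_handle 0.64 [0.5993 0.1618 0.0682]
scene clamp 0.81 [ 0.623   0.1626 -0.0021]
```

View pics/b_wrist.png

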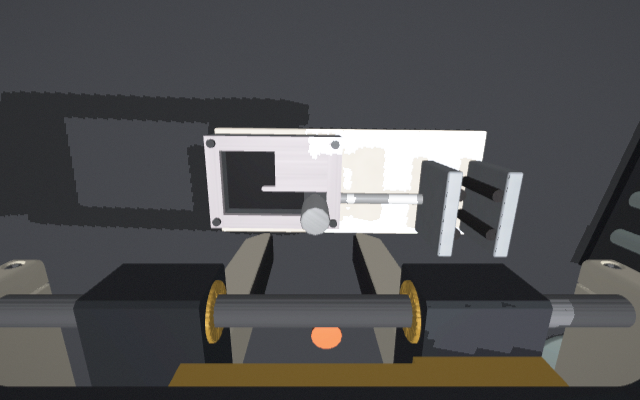

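View pics/b_side.png

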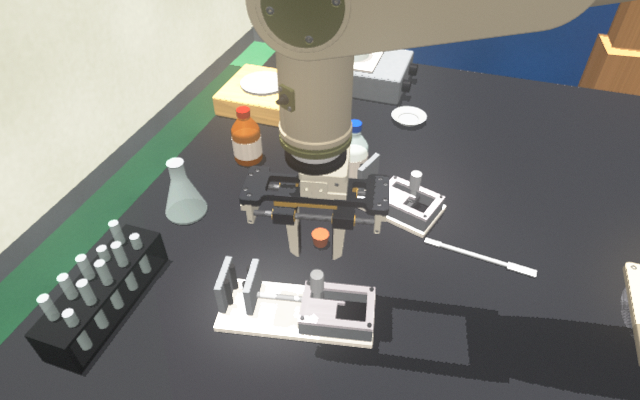

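```bash
python3 -m pendant '[{"delta_pos":[0.001,0.001,0.02],"spin":0},{"delta_pos":[0.001,0.001,0.045],"spin":0},{"delta_pos":[0.001,0.001,0.065],"spin":0},{"delta_pos":[0.001,0.001,0.074],"spin":0},{"delta_pos":[0.001,0.001,0.074],"spin":0}]'
python3 -m pendant '[{"delta_pos":[0,0,0],"spin":0},{"delta_pos":[0,0,0],"spin":0},{"delta_pos":[0,0,0],"spin":0},{"delta_pos":[0,0,0],"spin":0},{"delta_pos":[0,0,0],"spin":0}]' 1 30
python3 rel.py .601 .160 .061
```

```text
t: 3.25
tool_pos: [0.6007, 0.1616, 0.0644]
orientation: [-1.975, -2.442, 0.001]
force: [0.5, -0.0, 0.4]
opening: 0.0464
t: 3.75
tool_pos: [0.6007, 0.1616, 0.0655]
orientation: [-1.975, -2.442, 0.001]
force: [-4.1, -0.1, 5.4]
opening: 0.0214
t 3.75 pos [0.6007 0.1616 0.0655] F [-4.1 -0.1  5.4] open 0.0214
delta [-0.0016 -0.0001  0.0045]
spin 0.001 clamp x,y in tool [-0.001  1.    -0.001] [1.    0.001 0.   ]
tcp in clamp [-0.0231  0.0017  0.0655]
```

```bash
python3 -m pendant '[{"delta_pos":[0,-0.006,0],"spin":0},{"delta_pos":[-0.001,-0.014,0],"spin":0},{"delta_pos":[-0.001,-0.022,0],"spin":0},{"delta_pos":[-0.001,-0.03,0],"spin":0},{"delta_pos":[-0.001,-0.038,0],"spin":0},{"delta_pos":[-0.001,-0.046,0],"spin":0},{"delta_pos":[-0.001,-0.054,0],"spin":0},{"delta_pos":[-0.001,-0.06,0],"spin":0},{"delta_pos":[-0.001,-0.064,0],"spin":0},{"delta_pos":[-0.001,-0.064,0],"spin":0}]'
python3 rel.py .601 .160 .061
python3 - <<'E'
from h import *
for c in ["wrist","side"]: look(c,["clamp_handle"],"c")
E
```

```text
t: 4.75
tool_pos: [0.5388, 0.1472, 0.0656]
orientation: [1.975, 2.442, 0.003]
force: [8.8, 2.1, -9.7]
opening: 0.0214
t 4.75 pos [0.5388 0.1472 0.0656] F [ 8.8  2.1 -9.7] open 0.0214
delta [-0.0005  0.0635  0.0047]
spin 0.001 clamp x,y in tool [-0.001  1.     0.002] [1.    0.001 0.   ]
tcp in clamp [-0.0867  0.0005  0.0656]
wrist clamp_handle 0.72 [0.5376 0.1445 0.0692]
side clamp_handle 0.57 [0.5384 0.148  0.074 ]
```

View pics/c_wrist.png

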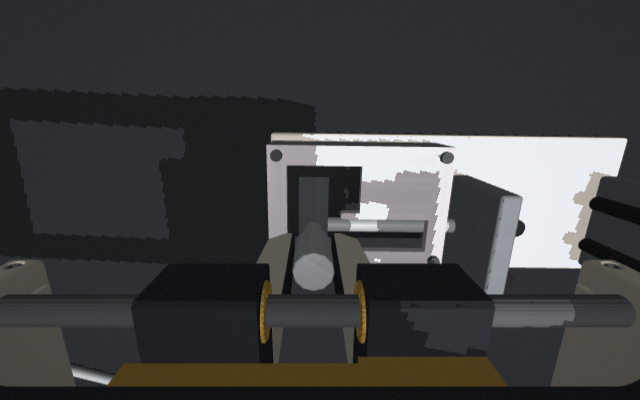

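View pics/c_side.png

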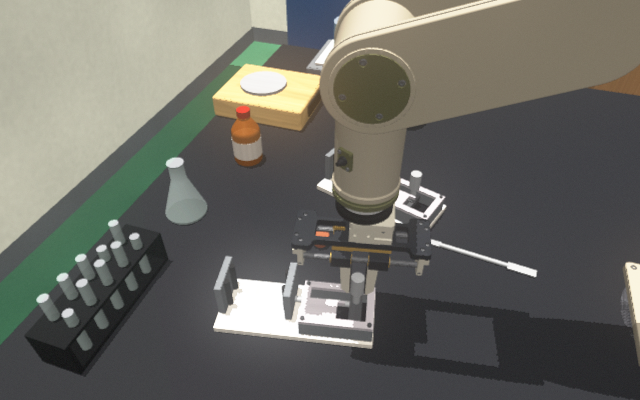

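The handle is pulled to about x -87: knob at side (357,285), jaw back. Next I'll slide it 30 mm sideways, then ease it forward.

```bash
python3 -m pendant '[{"delta_pos":[0.004,0,0],"spin":0},{"delta_pos":[0.010,0,0],"spin":0},{"delta_pos":[0.016,0,0],"spin":0},{"delta_pos":[0.022,0,0],"spin":0},{"delta_pos":[0.027,0,0],"spin":0},{"delta_pos":[0.030,0,0],"spin":0},{"delta_pos":[0.030,0,0],"spin":0}]'
python3 rel.py .601 .160 .061
python3 - <<'E'
from h import *
for c in ["wrist","side"]: look(c,["clamp_handle"],"d")
E
```

```text
t: 5.65
tool_pos: [0.5335, 0.177, 0.0656]
orientation: [1.973, 2.441, 0.006]
force: [8.1, 1.9, -9.6]
opening: 0.0217
t 5.65 pos [0.5335 0.177  0.0656] F [ 8.1  1.9 -9.6] open 0.0217
delta [-0.0307  0.0624  0.0049]
spin 0.002 clamp x,y in tool [-0.002  1.     0.005] [1.    0.002 0.   ]
tcp in clamp [-0.0857  0.0308  0.0656]
wrist clamp_handle 0.62 [0.5297 0.1743 0.0713]
side clamp_handle 0.82 [0.5349 0.1763 0.0719]
```

View pics/d_wrist.png

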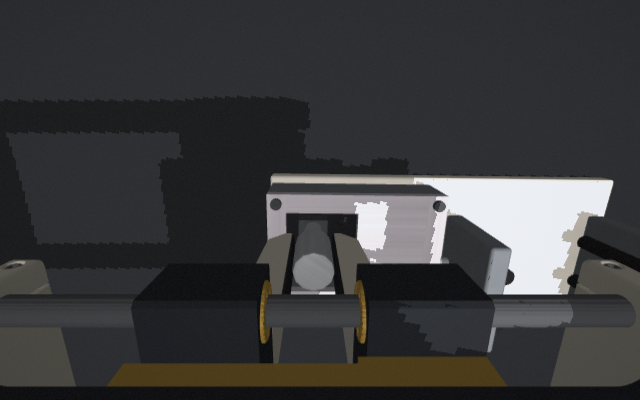

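Knob (wrist 313,270) followed into the cross run, at y of about 30. Easing it forward now.

```bash
python3 -m pendant '[{"delta_pos":[0,0.004,0],"spin":0},{"delta_pos":[0,0.009,0],"spin":0},{"delta_pos":[0,0.014,0],"spin":0},{"delta_pos":[0,0.018,0],"spin":0},{"delta_pos":[0,0.021,0],"spin":0},{"delta_pos":[0,0.021,0],"spin":0}]'
python3 rel.py .601 .160 .061
```

```text
t: 6.45
tool_pos: [0.5548, 0.1809, 0.0656]
orientation: [1.973, 2.44, 0.008]
force: [7.2, 1.3, -7.3]
opening: 0.0213
t 6.45 pos [0.5548 0.1809 0.0656] F [ 7.2  1.3 -7.3] open 0.0213
delta [-0.0301  0.0407  0.0048]
spin 0.001 clamp x,y in tool [-0.001  1.     0.007] [1.    0.001 0.   ]
tcp in clamp [-0.064   0.0302  0.0656]
```

```bash
python3 -m pendant '[{"delta_pos":[0,0.001,0],"spin":0},{"delta_pos":[0,0.002,0],"spin":0},{"delta_pos":[0,0.002,0],"spin":0}]'
python3 rel.py .601 .160 .061
python3 -m pendant '[{"delta_pos":[0,0.001,0],"spin":0},{"delta_pos":[0,0.001,0],"spin":0},{"delta_pos":[0,0.001,0],"spin":0},{"delta_pos":[0,0.001,0],"spin":0},{"delta_pos":[0,0.001,0],"spin":0}]' 0
python3 rel.py .601 .160 .061
python3 - <<'E'
from h import *
for c in ["wrist","side"]: look(c,["clamp_handle"],"e")
E
```

```text
t: 6.75
tool_pos: [0.5562, 0.1811, 0.0655]
orientation: [1.973, 2.44, 0.007]
force: [-0.3, 0.4, -2.5]
opening: 0.0215
t 6.75 pos [0.5562 0.1811 0.0655] F [-0.3  0.4 -2.5] open 0.0215
delta [-0.03    0.0394  0.0047]
spin 0.001 clamp x,y in tool [-0.001  1.     0.006] [1.    0.001 0.   ]
tcp in clamp [-0.0627  0.0301  0.0655]
t: 7.25
tool_pos: [0.5572, 0.1814, 0.0656]
orientation: [1.973, 2.44, 0.007]
force: [-0.0, 0.1, -0.2]
opening: 0.0461
t 7.25 pos [0.5572 0.1814 0.0656] F [-0.   0.1 -0.2] open 0.0461
delta [-0.0301  0.0383  0.0049]
spin 0.001 clamp x,y in tool [-0.001  1.     0.006] [1.    0.001 0.   ]
tcp in clamp [-0.0616  0.0301  0.0656]
wrist clamp_handle 0.85 [0.5537 0.1788 0.0668]
side clamp_handle 0.93 [0.5578 0.18   0.0732]
```

View pics/e_wrist.png

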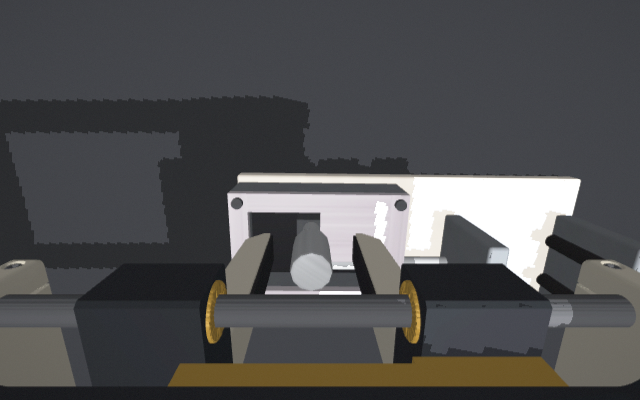

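Contact with the notch end was felt as the force dropped to zero. The fingers are open and the knob (312,262) stands free between them. Retreating straight up.

```bash
python3 -m pendant '[{"delta_pos":[0,0,-0.01],"spin":0},{"delta_pos":[0,0,-0.03],"spin":0},{"delta_pos":[0,0,-0.06],"spin":0},{"delta_pos":[0,0,-0.09],"spin":0},{"delta_pos":[0,0,-0.12],"spin":0},{"delta_pos":[0,0,-0.14],"spin":0},{"delta_pos":[0,0,-0.14],"spin":0},{"delta_pos":[0,0,-0.14],"spin":0},{"delta_pos":[0,0,-0.14],"spin":0}]'
python3 - <<'E'
from h import *
for c in ["side","wrist"]: look(c,["clamp_handle","full_handle","bottle"],"f")
p=np.array([.6237,.1647,0]);a=.2096
print("expected",p+[-.063*np.cos(a)-.03*np.sin(a),-.063*np.sin(a)+.03*np.cos(a),.074])
E
```

```text
t: 8.35
tool_pos: [0.5555, 0.181, 0.204]
orientation: [1.974, 2.441, 0.004]
force: [-0.8, 0.5, -0.8]
opening: 0.0464
wrist clamp_handle 0.67 [0.5516 0.1813 0.0713]
expected [0.55583674 0.1809351  0.074     ]
```

View pics/f_side.png

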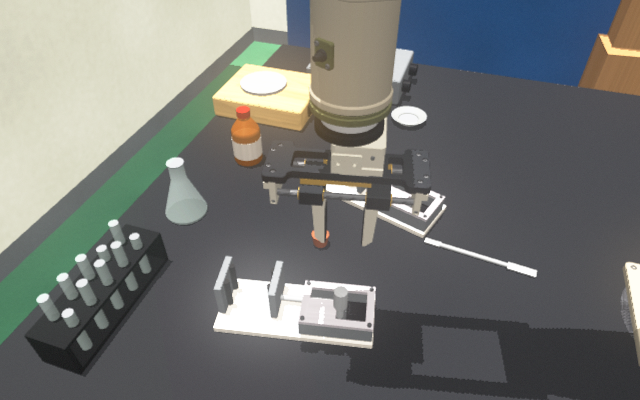

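View pics/f_wrist.png

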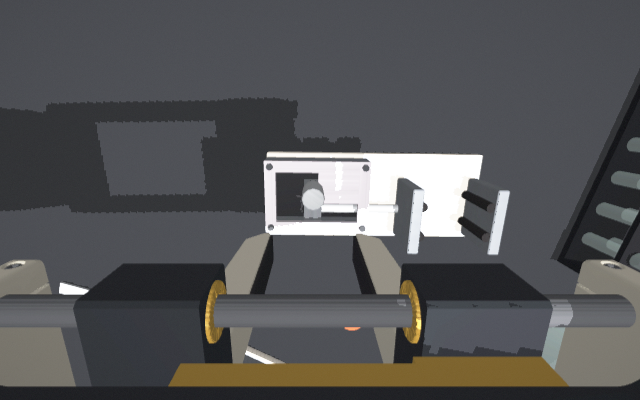

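The knob sits in the notch (wrist 313,195; side 341,295), the jaw is held open and the arm is clear. One check of the bottle, then I'll hand in.

```bash
python3 - <<'E'
from h import *
look("scene",["clamp_handle","full_handle","bottle"],"g")
a=cv2.imread("pics/a_scene.png").astype(int);b=cv2.imread("pics/g_scene.png").astype(int)
print("diff full clamp region",abs(a-b)[190:300,205:300].mean())
E
```

```text
scene clamp_handle 0.64 [0.5576 0.1792 0.0688]
scene full_handle 0.67 [ 0.4998 -0.139   0.0755]
scene bottle 0.87 [ 0.637  -0.1778  0.0103]
diff full clamp region 3.4191387559808613
```

View pics/g_scene.png

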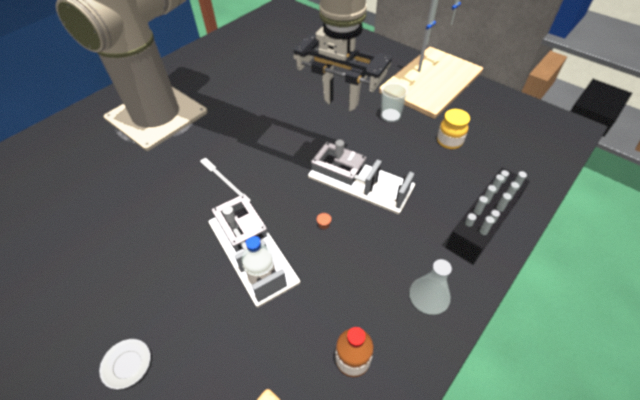

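Scene view: knob in the notch at (340,148), and the other clamp and bottle (255,255) unchanged.

```bash
python3 -c "
from plant import robot
print(robot.close_job())"
```

```text
the job is handed in; nothing more can be done
None
```

The empty clamp is set for the next bottle. I pulled its handle back about 63 mm, slid it 30 mm sideways, eased it forward into the notch and let go. I handed the job in about 8.5 s into the 32 s allowed.

- **Handle:** it stayed in the notch after the gripper let go and the arm rose clear. The networks placed it within about 5 mm of the expected notch position (0.556, 0.181), and the pictures show the jaw held open. The pull on the tool fell from about 7 N to almost nothing when the handle met the end of the notch.
- **Other clamp and bottle:** the bottle and that clamp's handle read within about 4 mm of where they were at the start, which is within measuring error.
- **Checks that failed or disagreed:** in the last side picture the arm blocked the view, so that view gave no reading for either handle or the bottle. I used the scene and wrist views instead. The wrist view put the handle about 4 mm off in x.

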